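# Feel for the sticky spot in a vegetable slicer's rails

## Task

Since it was washed up, the food holder of the vegetable slicer drags somewhere in its covered rails. Take it by its knob and run it gently, without ramming the rubber stops, right up to the stop at the carrying-loop end and then all the way to the stop at the other end, feeling where it drags; then leave it standing, let go, on the place where it drags the most, so that I know where to clean.

Things in the scene. Friction and masses are not known exactly. Their poses are not given: they have to be found in the camera images.
- slicer: Flat vegetable slicer, fixed on the worktop: clear catch tray, white frame, steel deck, narrow blade; 140 mm wide, 340 mm long without the white carrying loop that sticks out 53 mm at one end, 94 mm high at its two end blocks. Origin: centre of its underside, at worktop height. Its y axis runs along the rails towards the loop end; x across, z up.
- rails: The slicer's two white side rails, fixed to it, same origin and axes as slicer; covered channels, tops 84 mm above the worktop. Dried residue hides unseen inside, at two unknown places within 75 mm of the middle along y: one thin, one thick, in any order, perhaps side by side. Clean rail drags with 1.5 to 2.5 N, thin residue adds about 3 N, thick about 8 N.
- carriage: Grey food holder that slides on the rails, only along the slicer's y axis; it cannot lift off and stays where it is left. Guard plate 134 x 100 mm, its top 93 mm above the worktop. Origin: straight below the knob's centre, at worktop height, and exactly there its runners meet the residue. It touches the stops with its origin at y = +0.100 and -0.100 m in the slicer's frame.
- knob (a point): Centre of the food holder's round black knob, 125 mm above the worktop: 38 mm in diameter, from 104 to 142 mm high. The extra drag sets in 8 to 13 mm before the middle of a residue spot, peaks close to it, ends as far beyond, and feels alike from both sides. Standing on the thick spot means within about 6 mm of its middle.
- board: Thick wooden chopping board, 231 x 193 x 28 mm, left of the slicer; origin under its centre. Leave it alone.
- bowl: Thin plastic bowl, 125 mm wide and 44 mm high, behind the slicer to the left; origin under its centre. Leave it alone.
- spice: Spice jar, 42 mm wide and 106 mm high, behind the slicer in front of the toaster; origin under its centre. Leave it alone.
- loop_stop (a point): Face of the springy black rubber stop at the carrying-loop end, 150 mm from the slicer's origin along +y, 87 mm above the worktop. Each stop gives 1 mm for every 4 N; over 15 N on it is ramming.
- plain_stop (a point): Face of the same kind of rubber stop at the other end, 150 mm from the slicer's origin along -y, 87 mm above the worktop.

How it is judged:
On the way, in this order (a step that is already met when the one before it is completed fails the run):
1. the food holder rests against the rubber stop at the carrying-loop end (y of carriage in the frame of slicer above 0.09 m and contact force between carriage and slicer above 0.5 N), for 0.05 s.
2. then it rests against the rubber stop at the other end (y of carriage in the frame of slicer below -0.09 m and contact force between carriage and slicer above 0.5 N), for 0.05 s.
At the end, for the whole second after the job is handed in: The food holder stands still, released, with a runner on the thick residue (within about 7 mm of its middle, where the residue presses on the runner with more than 6 N), after having been to both stops (contact force between carriage and rails above 6 N and linear speed of carriage below 0.005 m/s and y of carriage in the frame of slicer between -0.09 and 0.09 m); the robot touches nothing.
It fails at once if the food holder is rammed against a stop with more than 15 N (contact force between carriage and slicer above 15 N).
It fails at once if the board is shifted (distance of board from where it was at the start of the episode above 0.02 m).
It fails at once if the bowl is shifted (distance of bowl from where it was at the start of the episode above 0.02 m).
It fails at once if the spice jar is shifted (distance of spice from where it was at the start of the episode above 0.02 m).
It also fails if it takes over 72 s, if anything falls off the work surface, if the arm or the gripper's body presses on something with over 40 N, if the wrist force passes 120 N, or if a joint passes its speed limit or range.

## Robot

A 7-joint arm with a two-finger parallel gripper is mounted at the origin on a cart in front of the work surface, level with it; the furniture and walls round the work are solid. World frame = base frame: x ahead of the robot, y to its left, z up, the work surface at z = 0. Lengths are in m, angles in rad, forces in N, time in s.
With the tool pointing down it reaches from about 0.4 to 0.85 m from the base axis. Payload 10.4 kg.
Tool frame: the origin (TCP) lies midway between the tips of the shut fingers; the grasp point (between the pads) lies 19 mm behind it (manip.pinch_z is the distance from the TCP to the grasp point, in m); y points along the fingers, x is the direction in which the jaws open and shut, and the axes are right-handed (so a half turn about y gives the same grasp; the last joint's range is limited). The gripper opens to 85 mm and grips with 20 to 120 N. Pads are 22 mm wide; open, the fingers measure 114 mm over their backs; the gripper's body (76 mm by 85 mm) begins 54 mm behind the grasp point. The pads swing forward as they close: fully open they stand 13 mm farther back than shut.
Start: joints at [-1.33, 0.332, -0.065, 1.46, 0.022, 1.35, -0.088], TCP at [0.163, 0.603, 0.231] pointing down, gripper open.
Joint ranges: [-2.6, 2.6], [-0.5, 2.12], [-1.47, 1.34], [0.16, 2.42], [-1.27, 4.41], [0.06, 2.06], [-2.6, 2.6]. Speed limits (rad/s): [2.22, 2.22, 2.79, 2.79, 3.14, 3.14, 3.14].

## Interface

Orientations are given as a unit quaternion [x, y, z, w].
In Python, from workcell import manip gives the robot as it stands.
- The arm moves only by the shell command python3 -m pendant 'ROWS' [OPENING] [FORCE]. ROWS is a JSON object of lists of equal length, an entry for each row: "offset": the shift along the tool's x, y, z scaled (see below), a list of three; "turn": the turn, a rotation vector about the tool's x, y, z scaled (see below), a list of three. A call has 1 to 12 rows; each row is the pose to reach, as a shift and turn from the pose measured when the call began, along the tool's axes at that moment; what a row does not reach only later rows make up. The controller multiplies each number of a shift by 200 mm and each number of a turn by 45 degrees. A row lasts 1/8 s, in which the tool goes at most 62.5 mm and 10.7 degrees, less where a joint would pass 70% of its speed; a pose out of reach is approached as far as the arm can. A call with a number of a shift or a turn outside -1 to 1 is refused whole. A call with a gripper value outside its range is refused whole. OPENING is the opening in per cent of the stroke, from 0 (shut) to 100 (fully open), set as the call begins (- or left out, the last holds). The fingers move at their own pace and stop on an object; FORCE is the grip in N (left out, the last holds). Time passes only in rows, so rows that repeat a pose let the fingers close. It gives the time, the measured TCP pose, the force and the opening at its end, in the units of the state.
- manip.get_obs(): the state, without advancing time (a new reading comes with each control period).
- manip.camera(name): name is "scene" or "top"; returns (picture, depth): 420x560x3 uint8, red, green, blue; 420x560 float32, m along the optical axis (not along the pixel's ray), 0 where there is no reading.
- manip.camera_model(name): a dict with "intrinsics" (3x3 intrinsics, pixels), "k1" (the pictures are not rectified: a ray, as slopes to the right and down, at radius r is drawn at 1 + k1 r^2 times it, then the intrinsics apply), "R" (3x3) and "t" (3): a world point X has camera coordinates R X + t. Camera axes: x right, y down, z forward; pixel columns grow to the right and rows downward; lengths in m; the calibration is good to about 2 mm. A picture is of the moment at which its call begins. camera_model takes no time and is no camera call.
- manip.hand_in(): hands the job in, once; it reports no verdict.
The state is a dict: "clock": time; "joint_pos": joint angles; "joint_velocities": joint speeds; "tau": joint torques, N m; "position": TCP position; "ee_rot": TCP orientation; "ft_force": force on the tool from outside, world axes, zero at the start; "torque": the same for the moment, N m; "grip_width": opening from 0.0 (shut) to 1.0 (fully open).
Only numpy, scipy, OpenCV 4.12 (cv2) and the standard library are available. Lean on these libraries where they do the work, as an engineer would, in place of code of your own. Each camera call takes 0.05 s, during which the arm holds its last target. There are 200 camera calls.

## Working session

There is one attempt and no reset: what is moved stays moved. The work goes in short steps, Python scripts to look and compute and a shell command to move; the robot and the scene stay as the last step left them, time stands still between calls to the robot, and variables do not carry over. Pictures are saved under pics/ and viewed, about 8 in all and at most 12, crops included, and the job is handed in when it is done.

```bash
ls; mkdir -p pics; python3 - <<'E'
from workcell import manip
import cv2, numpy as np
for n in ("scene","top"):
    p,d=manip.camera(n); cv2.imwrite(f"pics/{n}0.png",p[:,:,::-1]); np.savez(f"{n}0.npz",p=p,d=d)
    print(manip.camera_model(n))
print(manip.get_obs(), manip.pinch_z)
E
```

```text
pics
{'intrinsics': array([[430.52551802,   0.        , 282.78021753],
       [  0.        , 430.52551802, 214.24171611],
       [  0.        ,   0.        ,   1.        ]]), 'k1': -0.03260332922654142, 'R': array([[-0.86278036, -0.50518232,  0.02002177],
       [-0.29670313,  0.47386747, -0.82910607],
       [ 0.40936206, -0.72127696, -0.55873272]]), 't': array([0.66364342, 0.06523328, 1.18121407])}
{'intrinsics': array([[487.41807523,   0.        , 282.67662507],
       [  0.        , 487.41807523, 212.58952722],
       [  0.        ,   0.        ,   1.        ]]), 'k1': -0.04030711496375218, 'R': array([[ 0.02235307, -0.99968422,  0.01148015],
       [-0.98295735, -0.02407199, -0.18225088],
       [ 0.18246968, -0.00721063, -0.98318504]]), 't': array([0.36144591, 0.57361615, 1.15112643])}
{'clock': 0.1, 'joint_pos': array([-1.32959936,  0.3327883 , -0.06471167,  1.46085827,  0.02158399,
        1.34990518, -0.08846268]), 'joint_velocities': array([-9.13927889e-05, -1.13452107e-03,  1.78660784e-03, -5.74893614e-04,
        9.57108815e-04, -1.13537941e-03, -2.11922415e-04]), 'tau': array([ 1.13477709e-03, -6.26738477e+01,  4.91474639e-02, -3.92430854e+01,
        1.63712853e-02,  6.92016169e-03, -4.33019977e-05]), 'position': array([0.16287047, 0.60305461, 0.2306078 ]), 'ee_rot': array([ 0.56168377,  0.42957023, -0.4302632 , -0.56111883]), 'ft_force': array([ 0.45157812, -0.02083231, -0.6974589 ]), 'torque': array([-0.01477296,  0.03248121,  0.05507533]), 'grip_width': 0.9995298379083822} 0.0187
```

View pics/top0.png

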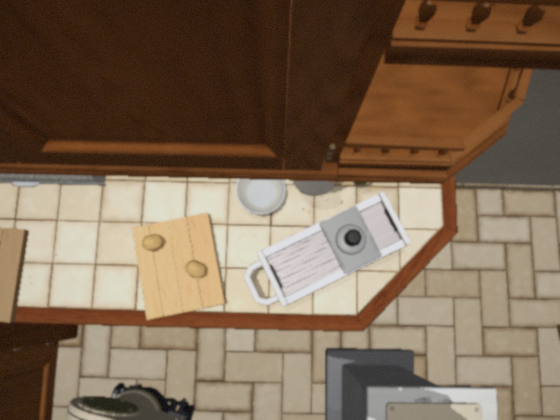

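View pics/scene0.png

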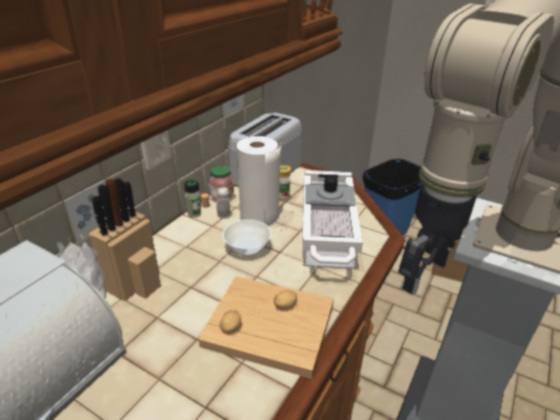

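The top view shows the slicer with its loop at about (262,285) and the knob at (353,238). In the scene view the loop points towards the camera at (333,255) and the knob is at (330,183). Next I'll measure the slicer and knob.

```bash
cat > h.py <<'E'
import numpy as np, cv2
from workcell import manip
from scipy.spatial.transform import Rotation as Rot
def und(n,u,v):
    m=manip.camera_model(n); 
    K=m["intrinsics"]; p=np.array([u,v],float).T.reshape(-1,1,2)
    return cv2.undistortPoints(p,K,np.array([m["k1"],0,0,0.])).reshape(-1,2),m
def cloud(n,d):
    v,u=np.nonzero(d>0); s,m=und(n,u,v); z=d[v,u]
    X=(np.c_[s*z[:,None],z]-m["t"])@m["R"]; W=np.full(d.shape+(3,),np.nan); W[v,u]=X; return W
def plane(n,u,v,h):
    s,m=und(n,u,v); r=np.c_[s,np.ones(len(s))]@m["R"]; c=-m["R"].T@m["t"]
    return c+r*((h-c[2])/r[:,2])[:,None]
E
python3 - <<'E'
from h import *
R=Rot.from_quat(manip.get_obs()["ee_rot"]).as_matrix(); print("toolR\n",R.round(3))
for n in("top","scene"):
    f=np.load(n+"0.npz"); p=f["p"];W=cloud(n,f["d"]); hsv=cv2.cvtColor(p,cv2.COLOR_RGB2HSV)
    roi=np.zeros(p.shape[:2],bool)
    if n=="top": roi[180:310,240:420]=1
    else: roi[165:275,298:365]=1
    z=W[...,2]
    fr=roi&(z>.074)&(z<.102)
    pts=W[fr][:,:2]; print(n,fr.sum(),"minrect z.074-.1",cv2.minAreaRect(pts.astype(np.float32)))
    k=roi&(hsv[...,2]<60)
    nn,l,st,c=cv2.connectedComponentsWithStats(k.astype(np.uint8))
    for i in range(1,nn):
        if st[i,4]>30: 
            q=W[l==i]; print(n,st[i],c[i],np.nanmedian(q,0),np.nanmin(q,0),np.nanmax(q,0))
            t=q[q[:,2]>.135]; print("knob top mean",t.mean(0) if len(t) else None, "plane142",plane(n,[c[i][0]],[c[i][1]],.142))
    g=roi&(z>.086)&(z<.10)&(hsv[...,1]<40)&(hsv[...,2]<180)&(hsv[...,2]>90)
    print("plate",g.sum(),cv2.minAreaRect(W[g][:,:2].astype(np.float32)))
# image-only slicer outline, top
f=np.load("top0.npz");cv2.imwrite("pics/crop.png",cv2.resize(f["p"][170:320,235:425,::-1],None,fx=4,fy=4,interpolation=2))
E
```

```text
toolR
 [[ 0.261 -0.    -0.965]
 [ 0.965 -0.001  0.261]
 [-0.001 -1.    -0.   ]]
top 4656 minrect z.074-.1 ((0.5167616009712219, 0.3019859492778778), (0.2541246712207794, 0.3935544192790985), 27.371267318725586)
top [345 231  15  14  85] [351.65882353 238.45882353] [0.49105178 0.22008737 0.14113791] [0.48005714 0.20105804 0.13211966] [0.50982017 0.23316519 0.14798536]
knob top mean [0.49289412 0.21796087 0.14136604] plane142 [[0.49244814 0.21835954 0.142     ]]
plate 1856 ((0.48328110575675964, 0.24692866206169128), (0.27551788091659546, 0.286925733089447), 68.15327453613281)
scene 2594 minrect z.074-.1 ((0.4659804701805115, 0.2770043909549713), (0.1406644880771637, 0.3949471414089203), 27.357179641723633)
scene [321 175  16  17 185] [330.16216216 182.87027027] [0.49373032 0.227214   0.13174372] [0.47889695 0.10663889 0.08486398] [0.56466959 0.23663171 0.14370243]
knob top mean [0.49571329 0.22050473 0.14010147] plane142 [[0.48684286 0.24231009 0.142     ]]
plate 874 ((0.4758859872817993, 0.25754156708717346), (0.13523466885089874, 0.3355059325695038), 26.791791915893555)
```

View pics/crop.png

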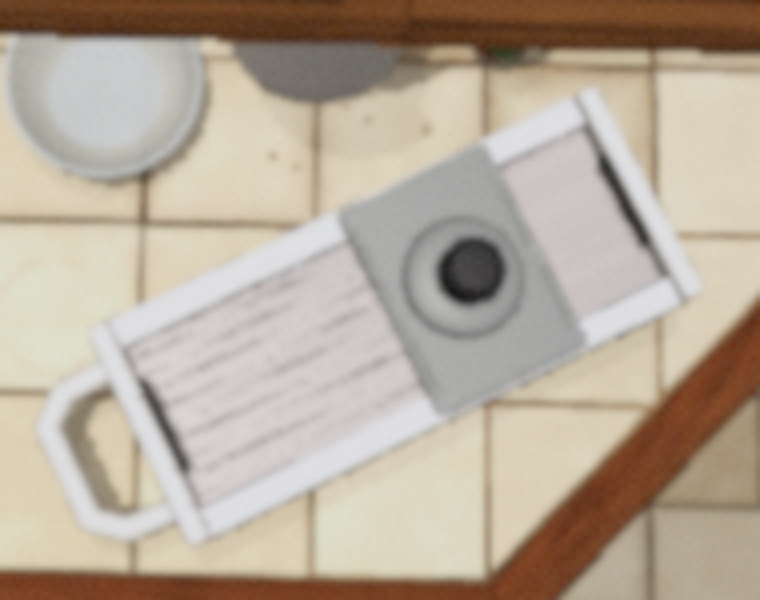

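The crop shows the slicer's end-block corners at roughly (95,330), (200,542), (695,292) and (595,92) in crop pixels, with the knob at (472,270). I'll cross-check the slicer pose from those corners and check for tall obstacles.

```bash
cat >> h.py <<'E'
def rel(target, yaw):
    """offset and turn numbers from the measured pose to target TCP, tool x at yaw (deg)"""
    o=manip.get_obs(); R=Rot.from_quat(o["ee_rot"]).as_matrix(); a=np.radians(yaw)
    x=np.array([np.cos(a),np.sin(a),0]); y=np.array([0,0,-1.]); G=np.c_[x,y,np.cross(x,y)]
    return (R.T@(np.array(target)-o["position"])/.2).round(4), (Rot.from_matrix(R.T@G).as_rotvec()/np.radians(45)).round(4)
E
python3 - <<'E'
from h import *
c=np.array([[95,330],[200,542],[695,292],[595,92]],float)
P=plane("top",235+c[:,0]/4-.375,170+c[:,1]/4-.375,.094)[:,:2]; print(P.round(4), P.mean(0), np.linalg.norm(np.roll(P,-1,0)-P,axis=1))
d=(P[0]+P[1]-P[2]-P[3]);d/=np.linalg.norm(d);print("axis",d,np.degrees(np.arctan2(d[1],d[0])))
k=np.array([[472,270]]);K=plane("top",235+k[:,0]/4-.375,170+k[:,1]/4-.375,.142)[0,:2];print("knob",K,"rel",(K-P.mean(0))@d,(K-P.mean(0))@[d[1],-d[0]])
for n in("scene","top"):
    W=cloud(n,np.load(n+"0.npz")["d"]);X=W.reshape(-1,3)
    m=(X[:,2]>.15)&(X[:,0]>.3)&(X[:,0]<.8)&(X[:,1]>-.1)&(X[:,1]<.55);X=X[m]
    H=np.unique(np.c_[(X//.05*.05).round(2)],axis=0,return_counts=True)
    for r,q in zip(*H):
        if q>15 and r[0]<.7: print(n,r,q)
print(rel([.494,.219,.20],117.36))
E
```

```text
[[0.4615 0.4298]
 [0.3409 0.3658]
 [0.4921 0.0767]
 [0.6117 0.1342]] [0.47653478 0.25162441] [0.13658425 0.32627303 0.1327076  0.33154874]
axis [-0.45811341  0.88889375] 117.26543633542954
knob [0.49553625 0.21616079] rel -0.04022821698418616 0.0006439284953624157
scene [0.5  0.1  0.45] 82
scene [0.5  0.15 0.45] 142
scene [0.5  0.2  0.45] 154
scene [0.5  0.25 0.45] 169
scene [0.5  0.3  0.45] 200
scene [0.5 0.3 0.5] 143
scene [0.5  0.3  0.55] 154
scene [0.5  0.35 0.45] 217
scene [0.5  0.35 0.5 ] 278
scene [0.5  0.35 0.55] 255
scene [0.5  0.4  0.45] 256
scene [0.5 0.4 0.5] 318
scene [0.5  0.4  0.55] 340
scene [0.5  0.45 0.45] 285
scene [0.5  0.45 0.5 ] 367
scene [0.5  0.45 0.55] 385
scene [0.5  0.5  0.45] 329
scene [0.5 0.5 0.5] 395
scene [0.5  0.5  0.55] 469
scene [0.55 0.1  0.45] 37
scene [0.55 0.1  0.5 ] 122
scene [0.55 0.1  0.55] 20
scene [0.55 0.15 0.45] 61
scene [0.55 0.15 0.5 ] 201
scene [0.55 0.15 0.55] 50
scene [0.55 0.2  0.45] 73
scene [0.55 0.2  0.5 ] 218
scene [0.55 0.2  0.55] 56
scene [0.55 0.25 0.45] 90
scene [0.55 0.25 0.5 ] 218
scene [0.55 0.25 0.55] 17
scene [0.55 0.3 
[... 3204 characters left out ...]
.85] 1278
top [0.55 0.4  0.9 ] 805
top [0.55 0.45 0.55] 244
top [0.55 0.45 0.6 ] 33
top [0.55 0.5  0.55] 231
top [0.55 0.5  0.6 ] 44
top [0.6  0.   0.45] 161
top [0.6 0.  0.5] 118
top [0.6  0.   0.55] 121
top [0.6  0.05 0.45] 32
top [0.6  0.05 0.5 ] 565
top [0.6  0.05 0.55] 372
top [0.6 0.1 0.5] 932
top [0.6  0.15 0.5 ] 927
top [0.6  0.15 0.85] 67
top [0.6 0.2 0.5] 927
top [0.6  0.2  0.85] 73
top [0.6  0.25 0.5 ] 375
top [0.6  0.25 0.85] 38
top [0.65 0.   0.5 ] 501
top [0.65 0.   0.55] 333
top [0.65 0.05 0.5 ] 914
top [0.65 0.1  0.5 ] 929
top [0.65 0.15 0.5 ] 942
top [0.65 0.2  0.5 ] 881
top [0.65 0.25 0.5 ] 56
(array([-1.4221,  0.1549, -2.099 ]), array([-5.000e-04, -9.438e-01, -1.600e-03]))
```

The pose is consistent between views: axis about 117.3°, origin about (0.478, 0.253), knob at y of about -0.039. The overhead cabinet starts at z of about 0.45 and x ≥ 0.5, so I'll keep the arm low.

```bash
python3 -m pendant '{"offset":[[-0.08,0.04,-0.12],[-0.2,0.09,-0.3],[-0.34,0.14,-0.5],[-0.48,0.19,-0.7],[-0.6,0.23,-0.88],[-0.68,0.25,-1.0],[-0.68,0.25,-1.0]],"turn":[[0,-0.1,0],[0,-0.3,0],[0,-0.5,0],[0,-0.7,0],[0,-0.88,0],[0,-0.944,0],[0,-0.944,0]]}' 100 60
python3 - <<'E'
from h import *
print(rel([.494,.218,.18],117.36),manip.get_obs()["joint_pos"])
E
```

```text
clock: 0.98
position: [0.3222, 0.4173, 0.1803]
ee_rot: [-0.369, -0.603, 0.604, 0.368]
ft_force: [0.2, 0.0, 1.0]
grip_width: 1.001
(array([-1.2788,  0.0036, -0.3096]), array([-0.0019, -0.0047, -0.0027])) [-0.98231505  0.15630627 -0.02024563  1.78601606  0.00452852  1.20169623
  1.04063735]
```

```bash
python3 -m pendant '{"offset":[[-0.12,0,-0.03],[-0.3,0,-0.08],[-0.55,0,-0.14],[-0.78,0,-0.19],[-0.92,0,-0.24],[-1.0,0,-0.26],[-1.0,0,-0.26]],"turn":[[0,0,0],[0,0,0],[0,0,0],[0,0,0],[0,0,0],[0,0,0],[0,0,0]]}'
python3 - <<'E'
from h import *
print(rel([.494,.218,.18],117.36),manip.get_obs()["joint_pos"])
p,d=manip.camera("scene"); cv2.imwrite("pics/s1.png",p[:,:,::-1])
E
```

```text
clock: 1.85
position: [0.4597, 0.2632, 0.1805]
ee_rot: [-0.369, -0.602, 0.604, 0.369]
ft_force: [-1.3, -0.4, 0.3]
grip_width: 1.003
(array([-0.2793,  0.0029, -0.0497]), array([-0.0023, -0.0058, -0.0027])) [-0.73899096  0.15687206  0.14499377  1.78790229 -0.02219682  1.2005911
  1.45608055]
```

View pics/s1.png

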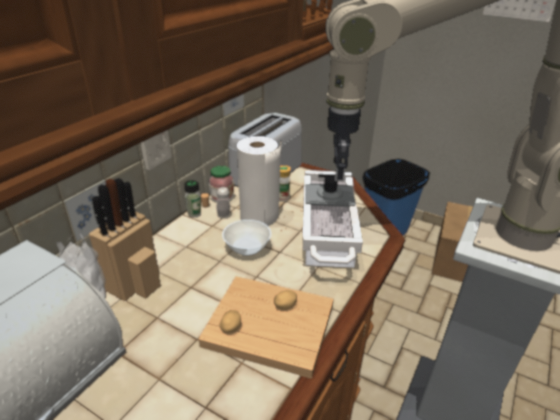

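The gripper hangs just above and loop-side of the knob at (335,170). The wrist at (355,40) looks close to the overhead cabinet, so I'll check the clearance before going on.

```bash
python3 - <<'E'
from h import *
for n in("top","scene"):
    X=cloud(n,np.load(n+"0.npz")["d"]).reshape(-1,3)
    for y in np.arange(.0,.5,.05):
        for z0,z1 in((.4,.5),(.5,.6),(.6,.8),(.8,1)):
            m=(X[:,1]>y)&(X[:,1]<y+.05)&(X[:,2]>z0)&(X[:,2]<z1)&(X[:,0]>.35)
            if m.sum()>20: print(n,y.round(2),z0,"minx",np.percentile(X[m,0],2).round(3),"minz",X[m,2].min().round(3),end=" | ")
        print()
for n in("top","scene"):
    p,d=manip.camera(n);X=cloud(n,d);D0=np.load(n+"0.npz")["d"]
    new=(np.abs(d-D0)>.03)&(d>0)&(X[...,2]>.15); Q=X[new]
    for z in np.arange(.15,.75,.05):
        m=(Q[:,2]>z)&(Q[:,2]<z+.05)&(Q[:,0]>.35)
        if m.sum()>15: print("arm",n,z.round(2),np.percentile(Q[m],2,axis=0).round(3),np.percentile(Q[m],98,axis=0).round(3))
E
```

```text
top 0.0 0.4 minx 0.601 minz 0.489 | top 0.0 0.5 minx 0.622 minz 0.501 | 
top 0.05 0.4 minx 0.562 minz 0.488 | top 0.05 0.5 minx 0.587 minz 0.5 | 
top 0.1 0.4 minx 0.543 minz 0.458 | top 0.1 0.5 minx 0.557 minz 0.5 | top 0.1 0.8 minx 0.555 minz 0.836 | 
top 0.15 0.4 minx 0.543 minz 0.459 | top 0.15 0.5 minx 0.556 minz 0.5 | top 0.15 0.8 minx 0.555 minz 0.835 | 
top 0.2 0.4 minx 0.543 minz 0.459 | top 0.2 0.5 minx 0.556 minz 0.5 | top 0.2 0.8 minx 0.555 minz 0.834 | 
top 0.25 0.4 minx 0.543 minz 0.459 | top 0.25 0.5 minx 0.556 minz 0.5 | top 0.25 0.6 minx 0.562 minz 0.601 | top 0.25 0.8 minx 0.556 minz 0.8 | 
top 0.3 0.4 minx 0.543 minz 0.46 | top 0.3 0.5 minx 0.545 minz 0.5 | top 0.3 0.6 minx 0.547 minz 0.6 | top 0.3 0.8 minx 0.546 minz 0.8 | 
top 0.35 0.4 minx 0.542 minz 0.459 | top 0.35 0.5 minx 0.545 minz 0.504 | top 0.35 0.6 minx 0.545 minz 0.6 | top 0.35 0.8 minx 0.544 minz 0.8 | 
top 0.4 0.4 minx 0.542 minz 0.46 | top 0.4 0.5 minx 0.545 minz 0.509 | top 0.4 0.6 minx 0.548 minz 0.6 | top 0.4 0.8 minx 0.547 minz 0.8 | 
top 0.45 0.4 minx 0.543 minz 0.459 | top 0.45 0.5 minx 0.545 m
[... 1213 characters left out ...]
0.154 0.601] [0.405 0.238 0.626]
arm top 0.65 [0.546 0.315 0.653] [0.565 0.708 0.695]
arm top 0.7 [0.546 0.305 0.704] [0.566 0.677 0.749]
arm scene 0.15 [ 0.356 -1.355  0.151] [0.874 0.891 0.199]
arm scene 0.2 [ 0.358 -1.355  0.201] [0.872 0.522 0.249]
arm scene 0.25 [ 0.358 -1.353  0.251] [0.604 0.333 0.299]
arm scene 0.3 [ 0.359 -1.351  0.301] [0.565 0.303 0.349]
arm scene 0.35 [ 0.359 -1.348  0.351] [0.493 0.308 0.399]
arm scene 0.4 [ 0.362 -1.331  0.401] [0.491 0.312 0.449]
arm scene 0.45 [0.395 0.263 0.451] [0.548 0.821 0.499]
arm scene 0.5 [0.355 0.236 0.501] [0.547 0.345 0.549]
arm scene 0.55 [0.353 0.233 0.551] [0.547 0.71  0.588]
arm scene 0.6 [0.546 0.637 0.601] [0.558 0.914 0.634]
```

The cabinet face stands at x=0.543 above z=0.444, and an upright wrist would hit it at the plain end. I'll tilt the tool about 14° about the jaw axis, leaning the wrist towards the robot.

```bash
cat >> h.py <<'E'
def relt(target,yaw=117.36,tilt=-14):
    o=manip.get_obs(); R=Rot.from_quat(o["ee_rot"]).as_matrix(); a=np.radians(yaw)
    x=np.array([np.cos(a),np.sin(a),0]); y=np.array([0,0,-1.]); G=np.c_[x,y,np.cross(x,y)]@Rot.from_euler("x",tilt,degrees=True).as_matrix()
    return (R.T@(np.array(target)-o["position"])/.2).round(4), (Rot.from_matrix(R.T@G).as_rotvec()/np.radians(45)).round(4)
E
python3 -c "
from h import *
print(relt([.4985,.220,.175]))"
```

```text
(array([-0.2896,  0.0278, -0.0751]), array([-0.3135, -0.0017, -0.0023]))
```

```bash
python3 -m pendant '{"offset":[[0,0,0],[-0.05,0.01,-0.01],[-0.15,0.02,-0.04],[-0.25,0.03,-0.06],[-0.29,0.028,-0.075],[-0.29,0.028,-0.075]],"turn":[[-0.15,0,0],[-0.31,0,0],[-0.31,0,0],[-0.31,0,0],[-0.31,0,0],[-0.31,0,0]]}'
python3 - <<'E'
from h import *
print(relt([.4985,.220,.175]),relt([.4985,.220,.112]))
p,d=manip.camera("top"); q,_=manip.camera("scene")
a=cv2.resize(p[130:330,220:420,::-1],(400,400));b=cv2.resize(q[0:270,230:430,::-1],(400,540)); b=cv2.resize(b,(296,400))
cv2.imwrite("pics/both2.png",np.hstack([a,b]))
E
```

```text
clock: 2.75
position: [0.4984, 0.2206, 0.1751]
ee_rot: [0.41, 0.672, -0.527, -0.32]
ft_force: [-0.5, -0.1, 0.5]
grip_width: 1.001
(array([-0.0027,  0.0003,  0.0011]), array([-0.0033, -0.0011, -0.0021])) (array([-0.0022,  0.3061,  0.0765]), array([-0.0033, -0.0011, -0.0021]))
```

View pics/both2.png

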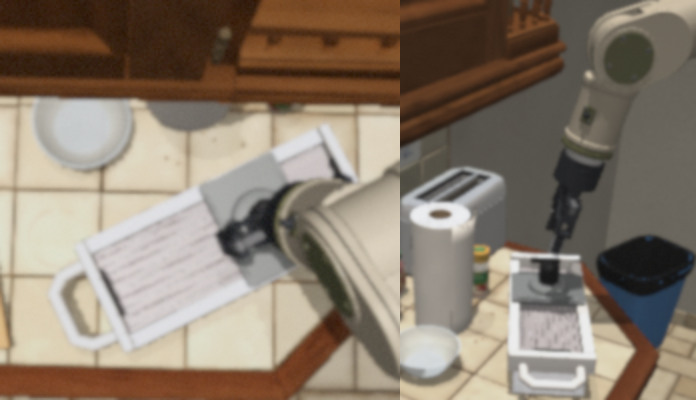

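The tilted wrist (left part at 320,210, right part at 630,55) is now clear of the cabinet, and the fingers stand over the knob (right part at 550,265). I'll descend and grip.

```bash
python3 -m pendant '{"offset":[[0,0.05,0.013],[0,0.15,0.038],[0,0.24,0.06],[-0.002,0.29,0.073],[-0.002,0.306,0.0765],[-0.002,0.306,0.0765]],"turn":[[0,0,0],[0,0,0],[0,0,0],[0,0,0],[0,0,0],[0,0,0]]}' 100 60
python3 -m pendant '{"offset":[[0,0,0],[0,0,0],[0,0,0],[0,0,0],[0,0,0],[0,0,0],[0,0,0]],"turn":[[0,0,0],[0,0,0],[0,0,0],[0,0,0],[0,0,0],[0,0,0],[0,0,0]]}' 0 60
```

```text
clock: 3.6
position: [0.4982, 0.2206, 0.1121]
ee_rot: [0.41, 0.672, -0.527, -0.32]
ft_force: [-0.6, -0.5, -0.4]
grip_width: 1.004
clock: 4.47
position: [0.4985, 0.2205, 0.1129]
ee_rot: [0.41, 0.672, -0.527, -0.32]
ft_force: [-3.1, -2.8, 7.7]
grip_width: 0.424
```

```bash
cat > an.py <<'E'
import re,sys,numpy as np
d=np.array([-.4595,.888]);t=open(sys.argv[1]).read()
g=lambda k:np.array([eval(x) for x in re.findall(k+r": (\[.*?\])",t)])
P=g("position");F=g("ft_force");c=[float(x) for x in re.findall(r"clock: ([\d.]+)",t)]
for a,b,h in list(zip(P,F,c))[-int(sys.argv[2]):]: print("t%.2f s=%.1f x=%.1f z=%.1f  Fs=%.1f Fx=%.1f Fz=%.1f"%(h,1e3*(a[:2]-[.4782,.2535])@d,1e3*(a[:2]-[.4782,.2535])@[d[1],-d[0]],1e3*a[2],b[:2]@d,b[:2]@[d[1],-d[0]],b[2]))
E
{ python3 -m pendant '{"offset":[[0.02,0,0]],"turn":[[0,0,0]]}'
python3 -m pendant '{"offset":[[0.02,0,0]],"turn":[[0,0,0]]}'
python3 -m pendant '{"offset":[[0.02,0,0]],"turn":[[0,0,0]]}'
python3 -m pendant '{"offset":[[0.02,0,0]],"turn":[[0,0,0]]}'
python3 -m pendant '{"offset":[[0.02,0,0]],"turn":[[0,0,0]]}'
python3 -m pendant '{"offset":[[0.02,0,0]],"turn":[[0,0,0]]}'; } >> log.txt; python3 an.py log.txt 6
```

```text
t4.60 s=-35.2 x=2.7 z=113.0  Fs=-1.8 Fx=1.5 Fz=-2.9
t4.72 s=-31.1 x=2.8 z=113.0  Fs=-1.4 Fx=1.0 Fz=-1.1
t4.85 s=-26.9 x=2.8 z=113.0  Fs=-0.6 Fx=-0.1 Fz=0.2
t4.97 s=-22.5 x=2.8 z=113.0  Fs=-2.4 Fx=-0.7 Fz=0.6
t5.10 s=-18.1 x=2.8 z=113.0  Fs=-2.4 Fx=-1.5 Fz=0.4
t5.22 s=-13.9 x=2.8 z=113.0  Fs=-0.7 Fx=-0.2 Fz=0.4
```

```bash
{ python3 -m pendant '{"offset":[[0.02,0,0]],"turn":[[0,0,0]]}'
python3 -m pendant '{"offset":[[0.02,0,0]],"turn":[[0,0,0]]}'
python3 -m pendant '{"offset":[[0.02,0,0]],"turn":[[0,0,0]]}'
python3 -m pendant '{"offset":[[0.02,0,0]],"turn":[[0,0,0]]}'
python3 -m pendant '{"offset":[[0.02,0,0]],"turn":[[0,0,0]]}'
python3 -m pendant '{"offset":[[0.02,0,0]],"turn":[[0,0,0]]}'
python3 -m pendant '{"offset":[[0.02,0,0]],"turn":[[0,0,0]]}'
python3 -m pendant '{"offset":[[0.02,0,0]],"turn":[[0,0,0]]}'
python3 -m pendant '{"offset":[[0.02,0,0]],"turn":[[0,0,0]]}'
python3 -m pendant '{"offset":[[0.02,0,0]],"turn":[[0,0,0]]}'
python3 -m pendant '{"offset":[[0.02,0,0]],"turn":[[0,0,0]]}'
python3 -m pendant '{"offset":[[0.02,0,0]],"turn":[[0,0,0]]}'
python3 -m pendant '{"offset":[[0.02,0,0]],"turn":[[0,0,0]]}'
python3 -m pendant '{"offset":[[0.02,0,0]],"turn":[[0,0,0]]}'
python3 -m pendant '{"offset":[[0.02,0,0]],"turn":[[0,0,0]]}'
python3 -m pendant '{"offset":[[0.02,0,0]],"turn":[[0,0,0]]}'
python3 -m pendant '{"offset":[[0.02,0,0]],"turn":[[0,0,0]]}'
python3 -m pendant '{"offset":[[0.02,0,0]],"turn":[[0,0,0]]}'
python3 -m pendant '{"offset":[[0.02,0,0]],"turn":[[0,0,0]]}'
python3 -m pendant '{"offset":[[0.02,0,0]],"turn":[[0,0,0]]}'
python3 -m pendant '{"offset":[[0.02,0,0]],"turn":[[0,0,0]]}'
python3 -m pendant '{"offset":[[0.02,0,0]],"turn":[[0,0,0]]}'; } >> log.txt; python3 an.py log.txt 22
```

```text
t5.35 s=-9.5 x=2.9 z=113.0  Fs=-1.4 Fx=-0.1 Fz=-0.2
t5.48 s=-5.2 x=2.8 z=113.0  Fs=-1.7 Fx=-0.3 Fz=0.4
t5.60 s=-0.9 x=2.9 z=113.0  Fs=-1.5 Fx=0.3 Fz=0.6
t5.72 s=3.4 x=2.9 z=113.0  Fs=-1.5 Fx=-0.9 Fz=0.7
t5.85 s=7.7 x=2.8 z=113.0  Fs=-0.8 Fx=-0.1 Fz=1.3
t5.98 s=11.9 x=2.9 z=113.0  Fs=-0.8 Fx=-0.6 Fz=1.9
t6.10 s=16.2 x=2.9 z=113.0  Fs=-2.0 Fx=-0.9 Fz=0.8
t6.22 s=20.6 x=2.9 z=113.0  Fs=-0.5 Fx=-0.4 Fz=1.9
t6.35 s=24.4 x=2.8 z=113.0  Fs=-5.0 Fx=-0.3 Fz=1.9
t6.48 s=27.7 x=2.8 z=113.0  Fs=-6.5 Fx=-1.0 Fz=2.0
t6.60 s=30.7 x=2.8 z=113.0  Fs=-7.5 Fx=-0.1 Fz=2.1
t6.72 s=33.8 x=2.8 z=113.0  Fs=-6.7 Fx=-1.8 Fz=2.1
t6.85 s=37.0 x=2.9 z=113.0  Fs=-5.1 Fx=-2.1 Fz=1.6
t6.98 s=40.8 x=2.9 z=113.0  Fs=-3.7 Fx=-0.5 Fz=1.6
t7.10 s=45.2 x=2.9 z=113.0  Fs=-1.8 Fx=-0.2 Fz=0.9
t7.22 s=50.0 x=2.9 z=113.0  Fs=-1.5 Fx=-1.8 Fz=1.5
t7.35 s=54.7 x=2.9 z=112.9  Fs=-1.3 Fx=-1.4 Fz=0.6
t7.48 s=59.1 x=2.9 z=113.0  Fs=-1.9 Fx=-1.1 Fz=2.3
t7.60 s=63.2 x=2.9 z=113.0  Fs=-2.1 Fx=-1.8 Fz=2.2
t7.72 s=67.3 x=2.9 z=113.0  Fs=-2.3 Fx=-1.3 Fz=2.8
t7.85 s=71.6 x=3.0 z=113.0  Fs=-2.7 Fx=-1.8 Fz=1.7
t7.98 s=76.2 x=2.9 z=113.0  Fs=-2.0 Fx=-1.4 Fz=2.4
```

```bash
{ python3 -m pendant '{"offset":[[0.02,0,0]],"turn":[[0,0,0]]}'
python3 -m pendant '{"offset":[[0.02,0,0]],"turn":[[0,0,0]]}'
python3 -m pendant '{"offset":[[0.018,0,0]],"turn":[[0,0,0]]}'
python3 -m pendant '{"offset":[[0.008,0,0]],"turn":[[0,0,0]]}'
python3 -m pendant '{"offset":[[0.008,0,0]],"turn":[[0,0,0]]}'
python3 -m pendant '{"offset":[[0.008,0,0]],"turn":[[0,0,0]]}'
python3 -m pendant '{"offset":[[0.008,0,0]],"turn":[[0,0,0]]}'; } >> log.txt; python3 an.py log.txt 7
```

```text
t8.10 s=80.5 x=3.0 z=112.9  Fs=-1.2 Fx=-1.8 Fz=2.9
t8.22 s=85.0 x=3.0 z=113.0  Fs=-1.1 Fx=-1.0 Fz=2.4
t8.35 s=89.0 x=2.9 z=113.0  Fs=-2.0 Fx=-2.6 Fz=4.3
t8.48 s=90.9 x=2.9 z=113.0  Fs=-1.6 Fx=-2.1 Fz=2.5
t8.60 s=92.6 x=3.0 z=113.0  Fs=-2.2 Fx=-2.1 Fz=2.8
t8.72 s=94.3 x=3.0 z=113.0  Fs=-1.3 Fx=-3.1 Fz=3.6
t8.85 s=95.9 x=2.9 z=113.0  Fs=-1.2 Fx=-2.5 Fz=3.4
```

Now I'll creep forward in 1 mm steps.

```bash
{ python3 -m pendant '{"offset":[[0.005,0,0]],"turn":[[0,0,0]]}'
python3 -m pendant '{"offset":[[0.005,0,0]],"turn":[[0,0,0]]}'
python3 -m pendant '{"offset":[[0.005,0,0]],"turn":[[0,0,0]]}'; } >> log.txt; python3 an.py log.txt 3
```

```text
t8.98 s=97.0 x=3.0 z=113.0  Fs=-1.6 Fx=-2.4 Fz=3.4
t9.10 s=98.0 x=3.0 z=112.9  Fs=-1.2 Fx=-2.1 Fz=3.4
t9.22 s=99.0 x=2.9 z=112.9  Fs=-2.2 Fx=-2.3 Fz=4.1
```

```bash
{ python3 -m pendant '{"offset":[[0.005,0,0]],"turn":[[0,0,0]]}'
python3 -m pendant '{"offset":[[0.005,0,0]],"turn":[[0,0,0]]}'; } >> log.txt; python3 an.py log.txt 2
```

```text
t9.35 s=99.8 x=3.0 z=112.9  Fs=-4.0 Fx=-2.9 Fz=4.8
t9.48 s=100.1 x=3.0 z=112.9  Fs=-4.9 Fx=-2.8 Fz=3.8
```

```bash
{ python3 -m pendant '{"offset":[[0.007,0,0]],"turn":[[0,0,0]]}'
python3 -m pendant '{"offset":[[0.006,0,0]],"turn":[[0,0,0]]}'; } >> log.txt; python3 an.py log.txt 2
```

```text
t9.60 s=100.5 x=2.9 z=112.9  Fs=-7.1 Fx=-3.7 Fz=6.0
t9.72 s=100.5 x=3.0 z=113.0  Fs=-7.7 Fx=-4.4 Fz=5.4
```

Loop stop is reached with about 5 N on it. I'll go back quickly over the clean part, then sample at fine steps.

```bash
{ python3 -m pendant '{"offset":[[-0.02,0,0],[-0.06,0,0],[-0.1,0,0],[-0.14,0,0],[-0.18,0,0],[-0.22,0,0],[-0.24,0,0],[-0.24,0,0]],"turn":[[0,0,0],[0,0,0],[0,0,0],[0,0,0],[0,0,0],[0,0,0],[0,0,0],[0,0,0]]}'
python3 -m pendant '{"offset":[[-0.02,0,0]],"turn":[[0,0,0]]}'
python3 -m pendant '{"offset":[[-0.02,0,0]],"turn":[[0,0,0]]}'
python3 -m pendant '{"offset":[[-0.02,0,0]],"turn":[[0,0,0]]}'
python3 -m pendant '{"offset":[[-0.02,0,0]],"turn":[[0,0,0]]}'
python3 -m pendant '{"offset":[[-0.02,0,0]],"turn":[[0,0,0]]}'
python3 -m pendant '{"offset":[[-0.02,0,0]],"turn":[[0,0,0]]}'
python3 -m pendant '{"offset":[[-0.02,0,0]],"turn":[[0,0,0]]}'
python3 -m pendant '{"offset":[[-0.02,0,0]],"turn":[[0,0,0]]}'
python3 -m pendant '{"offset":[[-0.02,0,0]],"turn":[[0,0,0]]}'
python3 -m pendant '{"offset":[[-0.02,0,0]],"turn":[[0,0,0]]}'
python3 -m pendant '{"offset":[[-0.02,0,0]],"turn":[[0,0,0]]}'
python3 -m pendant '{"offset":[[-0.02,0,0]],"turn":[[0,0,0]]}'
python3 -m pendant '{"offset":[[-0.05,0,0],[-0.1,0,0],[-0.15,0,0],[-0.17,0,0],[-0.19,0,0]],"turn":[[0,0,0],[0,0,0],[0,0,0],[0,0,0],[0,0,0]]}'; } >> log.txt; python3 an.py log.txt 14
```

```text
t10.72 s=51.1 x=2.8 z=113.0  Fs=-1.0 Fx=4.6 Fz=-5.3
t10.85 s=46.8 x=2.8 z=113.0  Fs=1.7 Fx=1.7 Fz=-1.5
t10.98 s=42.7 x=2.8 z=113.0  Fs=5.0 Fx=2.5 Fz=-4.1
t11.10 s=39.2 x=2.8 z=113.1  Fs=6.8 Fx=3.6 Fz=-4.4
t11.22 s=36.1 x=2.8 z=113.1  Fs=5.9 Fx=3.3 Fz=-4.9
t11.35 s=33.1 x=2.8 z=113.1  Fs=6.8 Fx=3.8 Fz=-6.0
t11.48 s=29.7 x=2.9 z=113.1  Fs=5.3 Fx=3.9 Fz=-5.3
t11.60 s=25.9 x=2.8 z=113.1  Fs=3.0 Fx=4.2 Fz=-5.0
t11.72 s=21.5 x=2.8 z=113.0  Fs=1.7 Fx=4.0 Fz=-4.8
t11.85 s=17.0 x=2.8 z=113.0  Fs=1.4 Fx=3.8 Fz=-4.2
t11.98 s=12.5 x=2.8 z=113.0  Fs=1.7 Fx=3.2 Fz=-4.2
t12.10 s=8.0 x=2.8 z=113.1  Fs=0.4 Fx=4.2 Fz=-4.7
t12.22 s=3.6 x=2.8 z=113.0  Fs=1.7 Fx=4.8 Fz=-4.9
t12.85 s=-34.6 x=2.7 z=113.1  Fs=2.1 Fx=6.9 Fz=-8.3
```

```bash
{ python3 -m pendant '{"offset":[[-0.018,0,0]],"turn":[[0,0,0]]}'
python3 -m pendant '{"offset":[[-0.018,0,0]],"turn":[[0,0,0]]}'
python3 -m pendant '{"offset":[[-0.018,0,0]],"turn":[[0,0,0]]}'
python3 -m pendant '{"offset":[[-0.018,0,0]],"turn":[[0,0,0]]}'
python3 -m pendant '{"offset":[[-0.018,0,0]],"turn":[[0,0,0]]}'
python3 -m pendant '{"offset":[[-0.018,0,0]],"turn":[[0,0,0]]}'
python3 -m pendant '{"offset":[[-0.018,0,0]],"turn":[[0,0,0]]}'
python3 -m pendant '{"offset":[[-0.018,0,0]],"turn":[[0,0,0]]}'
python3 -m pendant '{"offset":[[-0.018,0,0]],"turn":[[0,0,0]]}'
python3 -m pendant '{"offset":[[-0.018,0,0]],"turn":[[0,0,0]]}'
python3 -m pendant '{"offset":[[-0.018,0,0]],"turn":[[0,0,0]]}'
python3 -m pendant '{"offset":[[-0.018,0,0]],"turn":[[0,0,0]]}'; } >> log.txt; python3 an.py log.txt 12
```

```text
t12.98 s=-38.5 x=2.7 z=113.0  Fs=2.7 Fx=5.1 Fz=-4.2
t13.10 s=-42.3 x=2.7 z=113.0  Fs=1.6 Fx=4.3 Fz=-5.1
t13.22 s=-46.1 x=2.7 z=113.0  Fs=1.7 Fx=5.5 Fz=-5.9
t13.35 s=-49.9 x=2.8 z=113.0  Fs=2.3 Fx=5.7 Fz=-5.3
t13.48 s=-53.7 x=2.7 z=113.0  Fs=2.1 Fx=4.9 Fz=-5.6
t13.60 s=-57.5 x=2.6 z=113.1  Fs=0.8 Fx=5.7 Fz=-5.7
t13.72 s=-61.3 x=2.7 z=113.0  Fs=1.1 Fx=4.8 Fz=-5.9
t13.85 s=-65.1 x=2.7 z=113.0  Fs=1.9 Fx=5.1 Fz=-5.5
t13.98 s=-68.8 x=2.7 z=113.1  Fs=1.4 Fx=4.8 Fz=-5.6
t14.10 s=-72.7 x=2.7 z=113.0  Fs=1.6 Fx=4.7 Fz=-6.7
t14.22 s=-76.4 x=2.7 z=113.1  Fs=2.1 Fx=5.3 Fz=-4.6
t14.35 s=-80.2 x=2.6 z=113.0  Fs=1.9 Fx=4.8 Fz=-4.8
```

No second bump has shown anywhere else, so the two spots probably merge near +32 mm. I'll touch the plain stop first, then sample that bump finely.

```bash
{ python3 -m pendant '{"offset":[[-0.018,0,0]],"turn":[[0,0,0]]}'
python3 -m pendant '{"offset":[[-0.018,0,0]],"turn":[[0,0,0]]}'
python3 -m pendant '{"offset":[[-0.018,0,0]],"turn":[[0,0,0]]}'
python3 -m pendant '{"offset":[[-0.008,0,0]],"turn":[[0,0,0]]}'
python3 -m pendant '{"offset":[[-0.008,0,0]],"turn":[[0,0,0]]}'
python3 -m pendant '{"offset":[[-0.008,0,0]],"turn":[[0,0,0]]}'
python3 -m pendant '{"offset":[[-0.005,0,0]],"turn":[[0,0,0]]}'
python3 -m pendant '{"offset":[[-0.005,0,0]],"turn":[[0,0,0]]}'; } >> log.txt; python3 an.py log.txt 8
```

```text
t14.48 s=-83.9 x=2.6 z=113.0  Fs=2.3 Fx=5.9 Fz=-5.4
t14.60 s=-87.6 x=2.6 z=113.0  Fs=1.9 Fx=4.5 Fz=-5.3
t14.72 s=-91.3 x=2.6 z=113.0  Fs=1.5 Fx=5.2 Fz=-6.0
t14.85 s=-93.1 x=2.7 z=113.1  Fs=1.8 Fx=5.1 Fz=-4.8
t14.98 s=-94.9 x=2.7 z=113.1  Fs=1.1 Fx=5.5 Fz=-4.4
t15.10 s=-96.6 x=2.7 z=113.0  Fs=1.8 Fx=5.3 Fz=-4.3
t15.22 s=-97.7 x=2.6 z=113.0  Fs=1.8 Fx=5.7 Fz=-4.4
t15.35 s=-98.8 x=2.7 z=113.1  Fs=1.3 Fx=4.8 Fz=-4.1
```

```bash
{ python3 -m pendant '{"offset":[[-0.005,0,0]],"turn":[[0,0,0]]}'
python3 -m pendant '{"offset":[[-0.005,0,0]],"turn":[[0,0,0]]}'
python3 -m pendant '{"offset":[[-0.005,0,0]],"turn":[[0,0,0]]}'; } >> log.txt; python3 an.py log.txt 3
```

```text
t15.48 s=-99.8 x=2.6 z=113.1  Fs=1.9 Fx=5.0 Fz=-5.4
t15.60 s=-100.9 x=2.6 z=113.0  Fs=1.6 Fx=6.1 Fz=-4.7
t15.72 s=-101.7 x=2.7 z=113.0  Fs=4.9 Fx=4.5 Fz=-5.3
```

```bash
{ python3 -m pendant '{"offset":[[-0.007,0,0]],"turn":[[0,0,0]]}'
python3 -m pendant '{"offset":[[-0.007,0,0]],"turn":[[0,0,0]]}'; } >> log.txt; python3 an.py log.txt 2
```

```text
t15.85 s=-102.1 x=2.7 z=113.0  Fs=6.6 Fx=4.0 Fz=-3.4
t15.98 s=-102.3 x=2.7 z=113.0  Fs=7.0 Fx=3.9 Fz=-3.0
```

Both stops are touched: contact at s = +99.2 and -101.0 mm, so y = s + 0.9. I'll go to s of about 13 and pass slowly over the bump.

```bash
{ python3 -m pendant '{"offset":[[0.03,0,0],[0.08,0,0],[0.14,0,0],[0.2,0,0],[0.26,0,0],[0.32,0,0],[0.38,0,0],[0.44,0,0],[0.5,0,0],[0.54,0,0],[0.57,0,0],[0.57,0,0]],"turn":[[0,0,0],[0,0,0],[0,0,0],[0,0,0],[0,0,0],[0,0,0],[0,0,0],[0,0,0],[0,0,0],[0,0,0],[0,0,0],[0,0,0]]}'
python3 -m pendant '{"offset":[[0.01,0,0]],"turn":[[0,0,0]]}'
python3 -m pendant '{"offset":[[0.012,0,0]],"turn":[[0,0,0]]}'
python3 -m pendant '{"offset":[[0.012,0,0]],"turn":[[0,0,0]]}'
python3 -m pendant '{"offset":[[0.012,0,0]],"turn":[[0,0,0]]}'
python3 -m pendant '{"offset":[[0.012,0,0]],"turn":[[0,0,0]]}'
python3 -m pendant '{"offset":[[0.012,0,0]],"turn":[[0,0,0]]}'
python3 -m pendant '{"offset":[[0.012,0,0]],"turn":[[0,0,0]]}'
python3 -m pendant '{"offset":[[0.012,0,0]],"turn":[[0,0,0]]}'
python3 -m pendant '{"offset":[[0.012,0,0]],"turn":[[0,0,0]]}'
python3 -m pendant '{"offset":[[0.012,0,0]],"turn":[[0,0,0]]}'
python3 -m pendant '{"offset":[[0.012,0,0]],"turn":[[0,0,0]]}'
python3 -m pendant '{"offset":[[0.012,0,0]],"turn":[[0,0,0]]}'
python3 -m pendant '{"offset":[[0.012,0,0]],"turn":[[0,0,0]]}'
python3 -m pendant '{"offset":[[0.012,0,0]],"turn":[[0,0,0]]}'
python3 -m pendant '{"offset":[[0.012,0,0]],"turn":[[0,0,0]]}'
python3 -m pendant '{"offset":[[0.012,0,0]],"turn":[[0,0,0]]}'; } >> log.txt; python3 an.py log.txt 17
```

```text
t17.48 s=11.5 x=2.8 z=113.0  Fs=1.7 Fx=4.6 Fz=-5.0
t17.60 s=12.4 x=2.7 z=113.0  Fs=-1.6 Fx=5.5 Fz=-4.3
t17.73 s=14.2 x=2.7 z=113.0  Fs=-1.5 Fx=4.8 Fz=-5.2
t17.85 s=16.3 x=2.8 z=113.1  Fs=-2.3 Fx=4.7 Fz=-4.4
t17.98 s=18.7 x=2.8 z=113.0  Fs=-1.2 Fx=4.9 Fz=-4.6
t18.10 s=21.3 x=2.8 z=113.0  Fs=-2.3 Fx=3.9 Fz=-4.2
t18.23 s=23.4 x=2.8 z=113.1  Fs=-3.4 Fx=3.8 Fz=-2.1
t18.35 s=25.2 x=2.8 z=113.0  Fs=-5.6 Fx=4.2 Fz=-3.6
t18.48 s=26.8 x=2.8 z=113.1  Fs=-5.6 Fx=3.6 Fz=-4.6
t18.60 s=28.0 x=2.8 z=113.0  Fs=-6.5 Fx=3.3 Fz=-3.3
t18.73 s=29.3 x=2.8 z=113.0  Fs=-6.2 Fx=3.4 Fz=-3.8
t18.85 s=30.6 x=2.9 z=113.1  Fs=-6.7 Fx=4.4 Fz=-3.2
t18.98 s=31.8 x=2.9 z=113.1  Fs=-7.0 Fx=3.5 Fz=-2.3
t19.10 s=33.2 x=2.8 z=113.0  Fs=-6.4 Fx=4.0 Fz=-3.6
t19.23 s=34.8 x=2.8 z=113.1  Fs=-5.8 Fx=4.9 Fz=-2.9
t19.35 s=36.5 x=2.9 z=113.1  Fs=-4.9 Fx=3.4 Fz=-3.1
t19.48 s=38.4 x=2.8 z=113.0  Fs=-5.0 Fx=4.0 Fz=-4.1
```

```bash
{ python3 -m pendant '{"offset":[[0.012,0,0]],"turn":[[0,0,0]]}'
python3 -m pendant '{"offset":[[0.012,0,0]],"turn":[[0,0,0]]}'
python3 -m pendant '{"offset":[[0.012,0,0]],"turn":[[0,0,0]]}'
python3 -m pendant '{"offset":[[0.012,0,0]],"turn":[[0,0,0]]}'
python3 -m pendant '{"offset":[[0.012,0,0]],"turn":[[0,0,0]]}'
python3 -m pendant '{"offset":[[0.012,0,0]],"turn":[[0,0,0]]}'
python3 -m pendant '{"offset":[[0.012,0,0],[0.024,0,0]],"turn":[[0,0,0],[0,0,0]]}'
python3 -m pendant '{"offset":[[-0.012,0,0],[-0.024,0,0],[-0.036,0,0],[-0.048,0,0]],"turn":[[0,0,0],[0,0,0],[0,0,0],[0,0,0]]}'
python3 -m pendant '{"offset":[[-0.01,0,0],[-0.02,0,0]],"turn":[[0,0,0],[0,0,0]]}'
python3 -m pendant '{"offset":[[-0.01,0,0],[-0.02,0,0]],"turn":[[0,0,0],[0,0,0]]}'
python3 -m pendant '{"offset":[[-0.01,0,0],[-0.02,0,0]],"turn":[[0,0,0],[0,0,0]]}'
python3 -m pendant '{"offset":[[-0.01,0,0],[-0.02,0,0]],"turn":[[0,0,0],[0,0,0]]}'
python3 -m pendant '{"offset":[[-0.01,0,0],[-0.02,0,0]],"turn":[[0,0,0],[0,0,0]]}'
python3 -m pendant '{"offset":[[-0.01,0,0],[-0.02,0,0]],"turn":[[0,0,0],[0,0,0]]}'
python3 -m pendant '{"offset":[[-0.01,0,0],[-0.02,0,0]],"turn":[[0,0,0],[0,0,0]]}'
python3 -m pendant '{"offset":[[-0.01,0,0],[-0.02,0,0]],"turn":[[0,0,0],[0,0,0]]}'
python3 -m pendant '{"offset":[[-0.01,0,0],[-0.02,0,0]],"turn":[[0,0,0],[0,0,0]]}'
python3 -m pendant '{"offset":[[-0.01,0,0],[-0.02,0,0]],"turn":[[0,0,0],[0,0,0]]}'; } >> log.txt; python3 an.py log.txt 18
```

```text
t19.60 s=40.7 x=2.8 z=113.1  Fs=-2.9 Fx=3.7 Fz=-3.5
t19.73 s=43.2 x=2.8 z=113.0  Fs=-2.4 Fx=4.5 Fz=-3.8
t19.85 s=46.1 x=2.8 z=113.0  Fs=-1.9 Fx=3.3 Fz=-3.9
t19.98 s=48.9 x=2.8 z=113.0  Fs=-1.7 Fx=3.6 Fz=-3.6
t20.10 s=51.7 x=2.8 z=113.0  Fs=-2.2 Fx=3.8 Fz=-3.4
t20.23 s=54.4 x=2.8 z=113.0  Fs=-2.2 Fx=3.7 Fz=-3.9
t20.48 s=59.3 x=2.9 z=113.0  Fs=-2.3 Fx=2.3 Fz=-1.8
t20.98 s=49.6 x=2.8 z=113.0  Fs=2.0 Fx=5.5 Fz=-5.6
t21.22 s=45.4 x=2.8 z=113.0  Fs=2.9 Fx=5.3 Fz=-5.6
t21.48 s=42.0 x=2.8 z=113.1  Fs=4.8 Fx=5.7 Fz=-7.2
t21.72 s=39.1 x=2.8 z=113.1  Fs=5.5 Fx=5.9 Fz=-7.3
t21.98 s=36.4 x=2.8 z=113.1  Fs=6.8 Fx=5.9 Fz=-6.6
t22.22 s=33.5 x=2.8 z=113.1  Fs=5.6 Fx=5.6 Fz=-6.7
t22.48 s=30.5 x=2.8 z=113.1  Fs=5.5 Fx=6.0 Fz=-6.1
t22.72 s=26.9 x=2.8 z=113.1  Fs=3.3 Fx=5.9 Fz=-6.4
t22.98 s=23.0 x=2.8 z=113.0  Fs=2.6 Fx=5.8 Fz=-6.2
t23.22 s=18.7 x=2.8 z=113.0  Fs=1.3 Fx=5.4 Fz=-5.5
t23.48 s=14.3 x=2.8 z=113.0  Fs=2.4 Fx=4.5 Fz=-5.5
```

The bump near s=33 only adds about 4–5 N, and I've seen no second one. I'll check for speed dependence with faster passes over the whole range.

```bash
{ python3 -m pendant '{"offset":[[0.03,0,0]],"turn":[[0,0,0]]}'
python3 -m pendant '{"offset":[[0.03,0,0]],"turn":[[0,0,0]]}'
python3 -m pendant '{"offset":[[0.03,0,0]],"turn":[[0,0,0]]}'
python3 -m pendant '{"offset":[[0.03,0,0]],"turn":[[0,0,0]]}'
python3 -m pendant '{"offset":[[0.03,0,0]],"turn":[[0,0,0]]}'
python3 -m pendant '{"offset":[[0.03,0,0]],"turn":[[0,0,0]]}'
python3 -m pendant '{"offset":[[0.03,0,0]],"turn":[[0,0,0]]}'
python3 -m pendant '{"offset":[[0.03,0,0]],"turn":[[0,0,0]]}'
python3 -m pendant '{"offset":[[0.02,0,0]],"turn":[[0,0,0]]}'
python3 -m pendant '{"offset":[[0,0,0]],"turn":[[0,0,0]]}'
python3 -m pendant '{"offset":[[-0.02,0,0]],"turn":[[0,0,0]]}'
python3 -m pendant '{"offset":[[-0.03,0,0]],"turn":[[0,0,0]]}'
python3 -m pendant '{"offset":[[-0.03,0,0]],"turn":[[0,0,0]]}'
python3 -m pendant '{"offset":[[-0.03,0,0]],"turn":[[0,0,0]]}'
python3 -m pendant '{"offset":[[-0.03,0,0]],"turn":[[0,0,0]]}'
python3 -m pendant '{"offset":[[-0.03,0,0]],"turn":[[0,0,0]]}'
python3 -m pendant '{"offset":[[-0.03,0,0]],"turn":[[0,0,0]]}'
python3 -m pendant '{"offset":[[-0.03,0,0]],"turn":[[0,0,0]]}'
python3 -m pendant '{"offset":[[-0.03,0,0]],"turn":[[0,0,0]]}'
python3 -m pendant '{"offset":[[-0.03,0,0]],"turn":[[0,0,0]]}'
python3 -m pendant '{"offset":[[-0.03,0,0]],"turn":[[0,0,0]]}'
python3 -m pendant '{"offset":[[-0.03,0,0]],"turn":[[0,0,0]]}'
python3 -m pendant '{"offset":[[-0.03,0,0]],"turn":[[0,0,0]]}'
python3 -m pendant '{"offset":[[-0.03,0,0]],"turn":[[0,0,0]]}'
python3 -m pendant '{"offset":[[-0.03,0,0]],"turn":[[0,0,0]]}'
python3 -m pendant '{"offset":[[-0.03,0,0]],"turn":[[0,0,0]]}'
python3 -m pendant '{"offset":[[-0.03,0,0]],"turn":[[0,0,0]]}'
python3 -m pendant '{"offset":[[-0.03,0,0]],"turn":[[0,0,0]]}'
python3 -m pendant '{"offset":[[-0.03,0,0]],"turn":[[0,0,0]]}'
python3 -m pendant '{"offset":[[-0.03,0,0]],"turn":[[0,0,0]]}'; } >> log.txt; python3 an.py log.txt 30
```

```text
t23.60 s=19.1 x=2.8 z=113.0  Fs=-2.4 Fx=4.2 Fz=-3.1
t23.72 s=24.2 x=2.8 z=113.0  Fs=-4.8 Fx=3.8 Fz=-3.1
t23.85 s=28.9 x=2.9 z=113.1  Fs=-7.2 Fx=2.9 Fz=-1.8
t23.98 s=33.4 x=2.9 z=113.1  Fs=-7.0 Fx=2.7 Fz=-1.1
t24.10 s=38.4 x=2.9 z=113.1  Fs=-5.2 Fx=1.9 Fz=-1.6
t24.22 s=44.0 x=2.8 z=113.0  Fs=-2.3 Fx=2.4 Fz=-3.0
t24.35 s=50.4 x=2.9 z=113.0  Fs=-0.7 Fx=2.8 Fz=-2.9
t24.48 s=57.0 x=2.8 z=113.0  Fs=-1.6 Fx=2.8 Fz=-0.9
t24.60 s=61.4 x=2.9 z=113.0  Fs=-3.4 Fx=1.1 Fz=-1.5
t24.72 s=62.3 x=2.8 z=113.0  Fs=0.4 Fx=1.2 Fz=-2.1
t24.85 s=59.2 x=2.8 z=113.0  Fs=1.6 Fx=3.0 Fz=-4.2
t24.98 s=53.1 x=2.8 z=113.0  Fs=1.9 Fx=3.3 Fz=-4.0
t25.10 s=46.6 x=2.7 z=113.0  Fs=1.3 Fx=4.3 Fz=-5.8
t25.22 s=40.5 x=2.8 z=113.1  Fs=7.0 Fx=4.9 Fz=-5.9
t25.35 s=35.2 x=2.8 z=113.1  Fs=6.8 Fx=5.4 Fz=-6.3
t25.48 s=29.7 x=2.8 z=113.1  Fs=4.9 Fx=5.3 Fz=-6.6
t25.60 s=23.6 x=2.7 z=113.1  Fs=2.9 Fx=5.8 Fz=-6.3
t25.72 s=17.0 x=2.8 z=113.0  Fs=1.1 Fx=5.5 Fz=-5.7
t25.85 s=10.3 x=2.7 z=113.0  Fs=2.1 Fx=5.8 Fz=-5.2
t25.98 s=3.5 x=2.7 z=113.0  Fs=2.2 Fx=5.9 Fz=-5.3
t26.10 s=-3.1 x=2.8 z=113.0  Fs=1.1 Fx=5.1 Fz=-5.6
t26.22 s=-9.9 x=2.8 z=113.1  Fs=1.7 Fx=5.8 Fz=-5.7
t26.35 s=-16.6 x=2.7 z=113.1  Fs=2.3 Fx=5.2 Fz=-6.3
t26.48 s=-23.2 x=2.8 z=113.1  Fs=0.6 Fx=7.1 Fz=-5.5
t26.60 s=-29.8 x=2.7 z=113.0  Fs=1.3 Fx=6.9 Fz=-6.4
t26.72 s=-36.4 x=2.7 z=113.1  Fs=0.7 Fx=6.8 Fz=-5.5
t26.85 s=-42.9 x=2.7 z=113.1  Fs=1.9 Fx=6.6 Fz=-5.1
t26.98 s=-49.5 x=2.6 z=113.0  Fs=1.5 Fx=6.7 Fz=-5.9
t27.10 s=-56.0 x=2.7 z=113.1  Fs=0.7 Fx=7.3 Fz=-6.4
t27.22 s=-62.5 x=2.7 z=113.1  Fs=1.2 Fx=7.5 Fz=-6.1
```

```bash
cat > fit.py <<'E'
import re,numpy as np
from scipy.optimize import curve_fit
t=open("log.txt").read(); d=np.array([-.4595,.888])
g=lambda k:np.array([eval(x) for x in re.findall(k+r": (\[.*?\])",t)])
s=1e3*((g("position")[:,:2]-[.4782,.2535])@d); F=g("ft_force")[:,:2]@d
sg=np.sign(np.diff(s,prepend=-38.6)); st=np.abs(np.diff(s,prepend=-38.6))
ok=(st>1)&(s>-90)&(s<90)&(F*sg<-.2); s,F,sg=s[ok],-(F*sg)[ok],sg[ok]
b=lambda u,w:np.where(abs(u)<w,np.cos(np.pi*u/2/w)**2,0)
m1=lambda X,B,D,A,c,w:B+A*b(X[0]+D*X[1]-c,w)
m2=lambda X,B,D,A,c,w,A2,c2,w2:m1(X,B,D,A,c,w)+A2*b(X[0]+D*X[1]-c2,w2)
X=np.array([s,sg])
p,_=curve_fit(m1,X,F,[1.7,1,5,33,12]); print(p.round(2),"rms",np.std(F-m1(X,*p)))
for A,c,A2,c2 in((4,30,2,38),(4,38,2,28),(4,33,1,-40),(4,33,1,70),(4,33,1,0)):
    try:
        q,_=curve_fit(m2,X,F,[1.7,p[1],A,c,11,A2,c2,11],bounds=([0,-4,0,-80,7,0,-80,7],[4,4,12,80,14,12,80,14])); print(q.round(2),"rms",np.std(F-m2(X,*q)))
    except Exception as e: print(e)
k=(s>15)&(s<52); i=np.argsort((s+p[1]*sg)[k])
print([(round(a,1),round(f,1)) for a,f in zip((s+p[1]*sg)[k][i],F[k][i])])
E
python3 fit.py
```

```text
[ 1.66  2.05  5.28 33.6  14.66] rms 0.5889984152737197
[ 1.7   2.12  4.66 30.34  8.92  3.98 38.03  8.22] rms 0.5733799566623129
[ 1.69  2.05  4.33 37.35  9.01  4.27 29.69  8.32] rms 0.5728291958278505
[  1.68   2.11   5.35  33.61  14.     0.24 -42.79   7.  ] rms 0.5923937867839149
[ 1.63  2.11  5.42 33.61 14.    1.08 68.69 14.  ] rms 0.5683744204599431
[  1.68   2.11   5.35  33.61  14.     0.18 -47.54  11.98] rms 0.5924281022622455
[(np.float64(15.0), np.float64(1.4)), (np.float64(15.0), np.float64(1.1)), (np.float64(16.6), np.float64(1.3)), (np.float64(18.2), np.float64(2.0)), (np.float64(18.4), np.float64(2.3)), (np.float64(19.5), np.float64(1.7)), (np.float64(20.7), np.float64(1.2)), (np.float64(20.9), np.float64(2.6)), (np.float64(21.1), np.float64(2.4)), (np.float64(21.5), np.float64(2.9)), (np.float64(22.6), np.float64(0.5)), (np.float64(23.3), np.float64(2.3)), (np.float64(23.8), np.float64(3.0)), (np.float64(24.9), np.float64(3.3)), (np.float64(25.5), np.float64(3.4)), (np.float64(26.2), np.float64(4.8)), (np.float64(26.5), np.float64(5.0)), (np.float64(27.3), np.float64(5.6)
[... 893 characters left out ...]
p.float64(39.0), np.float64(5.1)), (np.float64(39.9), np.float64(4.8)), (np.float64(40.4), np.float64(5.2)), (np.float64(40.5), np.float64(5.0)), (np.float64(40.6), np.float64(5.0)), (np.float64(42.7), np.float64(2.9)), (np.float64(42.9), np.float64(3.7)), (np.float64(43.3), np.float64(2.9)), (np.float64(44.6), np.float64(1.3)), (np.float64(44.8), np.float64(1.7)), (np.float64(45.3), np.float64(2.4)), (np.float64(46.1), np.float64(2.3)), (np.float64(47.3), np.float64(1.8)), (np.float64(47.5), np.float64(2.0)), (np.float64(48.1), np.float64(1.9)), (np.float64(50.9), np.float64(1.7)), (np.float64(52.0), np.float64(1.5)), (np.float64(52.5), np.float64(0.7)), (np.float64(53.7), np.float64(2.2))]
```

There's a weak hint of extra drag near s of about 69, a region I've only crossed once. I'll rescan it.

```bash
{ python3 -m pendant '{"offset":[[0.03,0,0],[0.08,0,0],[0.14,0,0],[0.2,0,0],[0.26,0,0],[0.32,0,0],[0.38,0,0],[0.44,0,0],[0.5,0,0],[0.54,0,0],[0.56,0,0]],"turn":[[0,0,0],[0,0,0],[0,0,0],[0,0,0],[0,0,0],[0,0,0],[0,0,0],[0,0,0],[0,0,0],[0,0,0],[0,0,0]]}'
python3 -m pendant '{"offset":[[0.015,0,0]],"turn":[[0,0,0]]}'
python3 -m pendant '{"offset":[[0.015,0,0]],"turn":[[0,0,0]]}'
python3 -m pendant '{"offset":[[0.015,0,0]],"turn":[[0,0,0]]}'
python3 -m pendant '{"offset":[[0.015,0,0]],"turn":[[0,0,0]]}'
python3 -m pendant '{"offset":[[0.015,0,0]],"turn":[[0,0,0]]}'
python3 -m pendant '{"offset":[[0.015,0,0]],"turn":[[0,0,0]]}'
python3 -m pendant '{"offset":[[0.015,0,0]],"turn":[[0,0,0]]}'
python3 -m pendant '{"offset":[[0.015,0,0]],"turn":[[0,0,0]]}'
python3 -m pendant '{"offset":[[0.015,0,0]],"turn":[[0,0,0]]}'
python3 -m pendant '{"offset":[[0.015,0,0]],"turn":[[0,0,0]]}'
python3 -m pendant '{"offset":[[0.015,0,0]],"turn":[[0,0,0]]}'
python3 -m pendant '{"offset":[[0.015,0,0]],"turn":[[0,0,0]]}'
python3 -m pendant '{"offset":[[-0.01,0,0]],"turn":[[0,0,0]]}'
python3 -m pendant '{"offset":[[-0.015,0,0]],"turn":[[0,0,0]]}'
python3 -m pendant '{"offset":[[-0.015,0,0]],"turn":[[0,0,0]]}'
python3 -m pendant '{"offset":[[-0.015,0,0]],"turn":[[0,0,0]]}'
python3 -m pendant '{"offset":[[-0.015,0,0]],"turn":[[0,0,0]]}'
python3 -m pendant '{"offset":[[-0.015,0,0]],"turn":[[0,0,0]]}'
python3 -m pendant '{"offset":[[-0.015,0,0]],"turn":[[0,0,0]]}'
python3 -m pendant '{"offset":[[-0.015,0,0]],"turn":[[0,0,0]]}'
python3 -m pendant '{"offset":[[-0.015,0,0]],"turn":[[0,0,0]]}'
python3 -m pendant '{"offset":[[-0.015,0,0]],"turn":[[0,0,0]]}'; } >> log.txt; python3 an.py log.txt 23; python3 fit.py | head -6
```

```text
t28.60 s=50.8 x=3.1 z=112.8  Fs=-1.5 Fx=-11.6 Fz=16.0
t28.72 s=54.5 x=2.9 z=113.0  Fs=-2.2 Fx=4.3 Fz=-3.7
t28.85 s=58.0 x=2.9 z=113.0  Fs=-2.0 Fx=3.1 Fz=-1.1
t28.98 s=61.1 x=2.9 z=113.0  Fs=-3.0 Fx=0.0 Fz=2.4
t29.10 s=64.0 x=2.9 z=113.0  Fs=-3.4 Fx=-0.4 Fz=3.1
t29.22 s=66.9 x=2.9 z=113.0  Fs=-3.4 Fx=-1.0 Fz=3.2
t29.35 s=70.2 x=2.9 z=113.0  Fs=-1.4 Fx=-0.7 Fz=2.4
t29.48 s=73.7 x=3.0 z=113.0  Fs=-1.9 Fx=-0.4 Fz=3.3
t29.60 s=77.1 x=2.9 z=113.0  Fs=-1.0 Fx=-0.5 Fz=3.0
t29.72 s=80.4 x=3.0 z=113.0  Fs=-0.8 Fx=-0.5 Fz=3.1
t29.85 s=83.7 x=2.9 z=113.0  Fs=-1.7 Fx=-2.0 Fz=3.4
t29.98 s=87.0 x=2.9 z=113.0  Fs=-1.2 Fx=-1.5 Fz=3.0
t30.10 s=90.2 x=3.0 z=113.0  Fs=-1.2 Fx=-1.8 Fz=4.1
t30.22 s=89.2 x=2.9 z=113.0  Fs=2.1 Fx=0.1 Fz=1.8
t30.35 s=86.5 x=2.9 z=113.0  Fs=2.0 Fx=-0.4 Fz=1.5
t30.48 s=83.5 x=2.9 z=113.0  Fs=1.6 Fx=-0.6 Fz=1.5
t30.60 s=80.2 x=2.9 z=113.0  Fs=0.8 Fx=0.5 Fz=1.9
t30.72 s=77.0 x=2.9 z=113.0  Fs=1.7 Fx=-0.2 Fz=1.5
t30.85 s=73.7 x=2.9 z=113.0  Fs=1.8 Fx=0.8 Fz=0.8
t30.98 s=70.4 x=2.9 z=113.0  Fs=1.6 Fx=1.6 Fz=0.5
t31.10 s=67.5 x=2.9 z=113.0  Fs=3.1 Fx=1.0 Fz=1.0
t31.22 s=64.4 x=3.0 z=113.0  Fs=3.2 Fx=1.9 Fz=0.4
t31.35 s=61.3 x=2.9 z=113.0  Fs=3.0 Fx=1.3 Fz=0.3
[ 1.74  2.07  5.21 33.6  14.44] rms 0.6407192051440125
[ 1.76  2.13  4.63 30.4   8.88  3.92 38.03  8.08] rms 0.6263484647782582
[ 1.76  2.08  4.29 37.32  8.88  4.23 29.73  8.21] rms 0.6260505209816812
[  1.75   2.11   5.26  33.61  14.     0.14 -42.92   7.  ] rms 0.6420384278656747
[ 1.62  2.01  5.44 33.58 14.    1.31 64.99 10.22] rms 0.5700058968339548
[  1.74   2.11   5.28  33.61  14.     0.67 -18.2    7.  ] rms 0.6369527222063841
```

That settles it: a thin spot at s of about 65 (+1.5 N) and the thick one at s of about 33.6 (+5.4 N). I'll park on the thick one.

```bash
{ python3 -m pendant '{"offset":[[-0.02,0,0],[-0.05,0,0],[-0.08,0,0],[-0.11,0,0],[-0.13,0,0],[-0.14,0,0],[-0.14,0,0],[-0.14,0,0]],"turn":[[0,0,0],[0,0,0],[0,0,0],[0,0,0],[0,0,0],[0,0,0],[0,0,0],[0,0,0]]}'; } >> log.txt; python3 an.py log.txt 1
```

```text
t32.35 s=32.9 x=2.8 z=113.1  Fs=-0.4 Fx=4.9 Fz=-3.8
```

```bash
python3 -m pendant '{"offset":[[0,0,0],[0,0,0],[0,0,0],[0,0,0],[0,0,0],[0,0,0]],"turn":[[0,0,0],[0,0,0],[0,0,0],[0,0,0],[0,0,0],[0,0,0]]}' 100 20
python3 -m pendant '{"offset":[[0,-0.05,-0.012],[0,-0.13,-0.032],[0,-0.22,-0.055],[0,-0.32,-0.08],[0,-0.4,-0.1],[0,-0.4,-0.1]],"turn":[[0,0,0],[0,0,0],[0,0,0],[0,0,0],[0,0,0],[0,0,0]]}'
python3 -m pendant '{"offset":[[0,0,0.05],[0,0,0.15],[0,0,0.3],[0,0,0.5],[0,0,0.7],[0,0,0.7]],"turn":[[0,0,0],[0,0,0],[0,0,0],[0,0,0],[0,0,0],[0,0,0]]}'
python3 - <<'E'
from h import *
d=np.array([-.4595,.888])
W0=None
for n in("top","scene"):
    p,dd=manip.camera(n);W=cloud(n,dd);hsv=cv2.cvtColor(p,cv2.COLOR_RGB2HSV)
    m=(hsv[...,2]<70)&(W[...,2]>.128)&(W[...,2]<.15)&(abs(W[...,0]-.463)<.05)&(abs(W[...,1]-.283)<.05)
    q=W[m]; print(n,m.sum(), q.mean(0) if len(q) else None, "s",1e3*((q.mean(0)[:2]-[.4782,.2535])@d) if len(q) else None)
    cv2.imwrite(f"pics/end_{n}.png",p[:,:,::-1])
a=cv2.imread("pics/end_top.png")[130:330,130:430];b=cv2.imread("pics/end_scene.png")[80:280,200:400]
cv2.imwrite("pics/end.png",np.hstack([cv2.resize(a,(480,320)),cv2.resize(b,(320,320))]))
E
```

```text
clock: 33.1
position: [0.4656, 0.2841, 0.1131]
ee_rot: [0.414, 0.671, -0.526, -0.32]
ft_force: [0.1, -0.7, -0.0]
grip_width: 1.001
clock: 33.85
position: [0.466, 0.285, 0.1974]
ee_rot: [0.414, 0.672, -0.525, -0.319]
ft_force: [-0.6, -0.4, -0.8]
grip_width: 1.004
clock: 34.6
position: [0.3426, 0.2216, 0.1612]
ee_rot: [0.414, 0.671, -0.526, -0.32]
ft_force: [0.1, 0.4, 0.4]
grip_width: 0.997
top 110 [0.46008109 0.28259746 0.14155556] s 34.164183272199516
scene 103 [0.45902238 0.2933253  0.13768773] s 44.176986032786004
```

View pics/end.png

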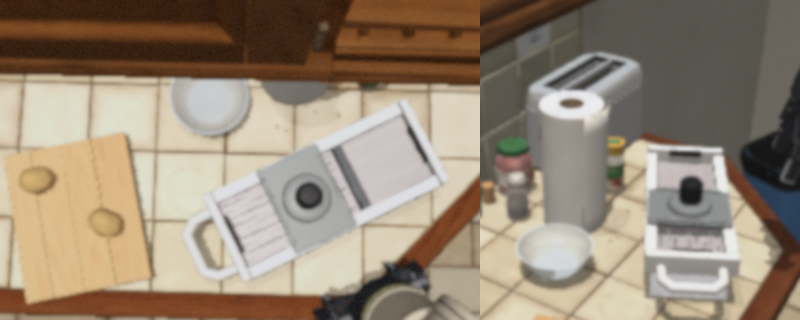

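The final picture shows the holder released at about (308,195) in the left part and the gripper well clear. Board, bowl and jar stand where they were. The top view puts the knob at s = 34.2 mm. The scene view's 44 mm comes from seeing mainly the knob's near side face.

```bash
python3 -c "
from workcell import manip
print(manip.hand_in())"
```

```text
the job is handed in; nothing more can be done
None
```

I left the food holder standing, let go, on the place that drags most: about 34 mm from the middle of the slicer, towards the carrying-loop end. Clean there first. I handed the job in at about 35 s; no verdict was reported.

- **Stops:** I ran the holder to the loop-end stop and then to the other one. The force rose to about 5–6 N on each, well under the 15 N limit. The two contact points were 200.2 mm apart (200 expected), so the knob did not slip in the grip.
- **Main drag:** It is centred about 34.5 mm from the middle (y ≈ +34.5 mm) and adds about 5.4 N to the clean drag of about 1.7 N. It feels the same from both directions.
- **Weaker drag:** A second spot at y ≈ +66 mm adds only about 1.5 N. I missed it on the first pass and found it on a rescan.
- **Final position:** Before letting go, the gripper's position put the holder at y ≈ +33.8 mm. The top camera then put it at about +35 mm.

Two checks disagreed:
- **Drag forces:** Both are weaker than you described (about 3 N and 8 N). I took the stronger spot as the thick residue because it was clearly the larger, and nothing else stood out anywhere on the rails.
- **Scene camera:** It put the knob about 10 mm further along. I discounted that because it sees mainly the knob's near side.

The board, bowl and spice jar looked unmoved in the last picture, and the gripper was well clear.

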